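Power up the repair bench test box

TASK

Bring the repair bench's test box up in the right order with the fingertips (nothing needs gripping): first push the raised end of the rocker switch on the power unit all the way down, then push the round button on the test box fully in, then push the long bar button fully in. Leave the square button out, and do not lift, push aside or knock over the things lying and standing around.

Things in the scene. Friction and masses are not known exactly. Their poses are not given: they have to be found in the camera images.
- test_box: aluminium test box fixed to the bench, 150 mm (x) by 250 mm (y) by 60 mm tall, with three white buttons in a row along y on its front half, in any order, 75 mm from centre to centre, each in a black bezel plate 72 x 50 mm. Origin at the centre of its underside on the bench, z up, front face towards -x. It may stand left or right of the power unit
- power_unit: grey power unit fixed to the bench, 170 mm (x) by 130 mm (y) by 70 mm tall, with the rocker on top: a white V-shaped see-saw, 56 mm long, 28 mm wide, in a black bezel 74 x 42 mm, its hinge line along the unit's y, 20 mm in front of the unit's centre, 82 mm above the bench. Origin at the centre of its underside on the bench, z up, front face towards -x
- rocker (a joint): angle of the rocker: 0 rad off (rear end raised, front end level), 0.44 rad fully on (rear end level, front end raised), with a hard stop at each end. It turns with about 0.07 N m of friction (some 3 N at its end) and stays where it is left
- rocker_raised (a point): point on the upper face of the rocker's raised rear end, on its middle line, 22 mm from the hinge line (the end is at 28 mm). Pushed fully down, this end lies level, its upper face 85 mm above the bench and 9 mm above the bezel; at the start its highest edge is up to 97 mm above the bench
- round_button (a joint): travel of the round button: 0 m out, 0.008 m fully in at a hard stop. It slides straight down against about 4 N of friction, has no return spring and stays where it is left
- round_top (a point): centre of the top face of the round button, 30 mm across. z axis up, x from the box's front to its rear, y along the row of buttons. Out, the top stands 79 mm above the bench and 13 mm above its bezel; pushed in, 71 mm and 5 mm
- bar_button (a joint): travel of the long bar button: 0 m out, 0.008 m fully in at a hard stop. It slides straight down against about 4 N of friction, has no return spring and stays where it is left
- bar_top (a point): centre of the top face of the long bar button, 60 mm (from front to rear) by 22 mm. z axis up, x from the box's front to its rear, y along the row of buttons. Out, the top stands 79 mm above the bench and 13 mm above its bezel; pushed in, 71 mm and 5 mm
- square_button (a joint): travel of the square button: 0 m out, 0.008 m fully in at a hard stop. It slides straight down against about 4 N of friction, has no return spring and stays where it is left; it must stay out
- square_top (a point): centre of the top face of the square button, 28 x 28 mm. z axis up, x from the box's front to its rear, y along the row of buttons. Out, the top stands 79 mm above the bench and 13 mm above its bezel; pushed in, 71 mm and 5 mm
- reel_mid (a point): small empty wire reel, 38 mm across, 28 mm tall, standing on the rear of the test box; point at its centre
- glue_mid (a point): small glue jar, 36 mm across, 50 mm tall, standing on the rear of the power unit; point at its centre
- brush_grip (a point): brush lying on the bench on the robot's side of the test equipment; point on its handle
- driver_grip (a point): screwdriver lying on the bench right of the test equipment; point on its handle
- paddle_mid (a point): black hand controller, 100 x 65 x 42 mm with a round dial on top, lying on the bench on the robot's side of the test equipment; point at its centre
- tray_mid (a point): open paper tray, 100 x 140 x 35 mm, holding spare key caps, left of the test equipment; point at its centre

How it is judged:
On the way, in this order (a step that is already met when the one before it is completed fails the run):
1. the rocker's raised end is pushed all the way down (over 0.37 rad) (value of joint rocker above 0.37 rad), for 0.1 s.
2. the round button is pushed fully in (over 6.5 mm) (value of joint round_button above 0.0065 m), for 0.1 s.
3. the long bar button is pushed fully in (over 6.5 mm) (value of joint bar_button above 0.0065 m), for 0.1 s.
At the end, for the whole second after the job is handed in: The rocker is on (over 0.37 rad of 0.44), the round and the bar button are in (over 6.5 mm of 8), the square button is out (under 2 mm), and no bystander is more than 25 mm from where it stood (value of joint rocker above 0.37 rad and value of joint each of round_button, bar_button above 0.0065 m and value of joint square_button below 0.002 m and not (distance of any of reel_mid, glue_mid, brush_grip, driver_grip, paddle_mid, tray_mid from where it was at the start of the episode above 0.025 m)); the robot touches nothing.
It fails at once if the square button is pushed in (over 3 mm) (value of joint square_button above 0.003 m).
It fails at once if the round or bar button is pushed (over 3 mm) before the rocker is on (value of joint rocker below 0.35 rad and value of joint any of round_button, bar_button above 0.003 m).
It fails at once if the bar button is pushed (over 3 mm) before the round button is in (value of joint round_button below 0.006 m and value of joint bar_button above 0.003 m).
It fails at once if a bystander is lifted, carried, pushed aside or knocked over (moved over 25 mm) (distance of any of reel_mid, glue_mid, brush_grip, driver_grip, paddle_mid, tray_mid from where it was at the start of the episode above 0.025 m).
It also fails if it takes over 48 s, if anything falls off the work surface, if the arm or the gripper's body presses on something with over 40 N, if the wrist force passes 120 N, or if a joint passes its speed limit or range.

ROBOT

A 6-joint arm with a two-finger parallel gripper is mounted at the origin on the work surface. World frame = base frame: x ahead of the robot, y to its left, z up, the work surface at z = 0. Lengths are in m, angles in rad, forces in N, time in s.
With the tool pointing down it reaches from about 0.375 to 0.75 m from the base axis. Payload 9 kg.
Tool frame: the origin (TCP) lies between the finger pads; the fingertips stand 17 mm ahead of it and the grasp point (between the pads) lies 2 mm behind it; z points along the fingers, y is the line along which they close (so a half turn about z gives the same grasp; the last joint's range is limited). The gripper opens to 85 mm and grips with 20 to 120 N. Pads are 22 mm wide; open, the fingers measure 114 mm over their backs; the gripper's body (76 mm by 85 mm) begins 54 mm behind the grasp point. The pads swing forward as they close: fully open they stand 13 mm farther back than shut.
Start: joints at [0.888, 0.104, 0.097, 1.564, 0, 1.353], TCP at [0.269, 0.536, 0.248] pointing down, gripper open.
Joint ranges: [-2.99, 2.99], [-0.84, 1.86], [-1.1, 1.16], [-1.84, 2.11], [-1.51, 1.56], [-3.14, 3.14]. Speed limits (rad/s): [2.22, 2.22, 2.57, 3.14, 3.14, 3.14].

INTERFACE

Orientations are given as a unit quaternion [x, y, z, w].
In Python, from rig import bot gives the robot as it stands. Calls block until the motion is done:
- bot.move_to(position, orientation): joint-space move of the TCP to a pose.
- bot.line_to(position, rotation=None, v=0.15, guard=None): straight line of the TCP; rotation=None keeps the orientation; v is the mean speed in m/s. With guard (N) it stops when the force on the tool has changed by that much, and returns True; else False.
- bot.move_j(angles): joint-space move.
- bot.set_gripper(opening, grasp_force=None): finger opening in m; grasp_force is the grip in N (None keeps the last); returns when the fingers have stopped.
- bot.sleep(seconds).
- bot.inverse_kinematics(position, orientation): joint angles nearest the present ones, or None.
- bot.snapshot(name): name is "scene" or "top"; returns a dict with "image" (420x560x3 uint8, red, green, blue), "fx", "fy", "cx", "cy" (pixels), "k1" (the pictures are not rectified: a ray, as slopes to the right and down, at radius r is drawn at 1 + k1 r^2 times it, then the intrinsics apply), "extrinsics" (4x4, takes a point from camera to world coordinates). Camera axes: x right, y down, z forward; pixel columns grow to the right and rows downward; lengths in m; the calibration is good to about 2 mm. A picture is of the moment at which its call begins. There is no depth.
A pose or a line that the arm cannot do raises bot.MotionError and nothing moves.
- bot.job_done(): hands the job in; it is judged then, once.
Readings, each from a call of its own:
- bot.get_time(): time.
- bot.get_joint_positions(): joint angles.
- bot.get_qvel(): joint speeds.
- bot.get_effort(): joint torques, N m.
- bot.get_position(): TCP position.
- bot.get_orientation(): TCP orientation.
- bot.get_contact_force(): force on the tool from outside, world axes, zero at the start.
- bot.get_torque(): the same for the moment, N m.
- bot.get_finger_gap(): finger opening in m.
- bot.get_grip_force(): force on a finger pad.
Only numpy, scipy, OpenCV 4.12 (cv2) and the standard library are available. Lean on these libraries where they do the work, as an engineer would, in place of code of your own. Each camera call takes 0.05 s, during which the arm holds its last target. There are 200 camera calls.

## Working session

There is one attempt and no reset: what is moved stays moved. The work goes in short steps, each a Python script; the robot and the scene stay as the last script left them, time stands still between calls to the robot, and variables do not carry over. Pictures are saved under pics/ and viewed, at most 10 in all, crops included, and the job is handed in when it is done.

```bash
mkdir -p pics; cat > h.py <<'E'
import numpy as np, cv2
from rig import bot
def ray(s,u,v):
    K=np.array([[s['fx'],0,s['cx']],[0,s['fy'],s['cy']],[0,0,1]],float)
    p=cv2.undistortPoints(np.array([[[u,v]]],float),K,np.array([s['k1'],0,0,0],float))[0,0]
    E=np.array(s['extrinsics']); return E[:3,3],E[:3,:3]@np.array([p[0],p[1],1])
def at_z(s,u,v,z):
    o,d=ray(s,u,v); return o+d*(z-o[2])/d[2]
E
python3 - <<'E'
from h import *
import pickle
for n in ("top","scene"):
    s=bot.snapshot(n); cv2.imwrite(f"pics/{n}0.png",s["image"][:,:,::-1]); pickle.dump(s,open(n+".pkl","wb"))
    print(n,s['fx'],s['cx'],s['cy'],s['k1'],np.round(s['extrinsics'],3).tolist())
print(bot.get_time(),bot.get_orientation())
E
```

```text
top 434.43050662952226 281.4669695898961 207.42481145096716 -0.007588510821102769 [[0.021, -0.987, 0.161, 0.35], [-1.0, -0.021, 0.006, 0.005], [-0.002, -0.161, -0.987, 1.075], [0.0, 0.0, 0.0, 1.0]]
scene 489.8765189682684 279.53203431406786 205.6206331164606 -0.05676928681871175 [[-0.828, 0.356, -0.433, 1.014], [0.56, 0.514, -0.649, 0.781], [-0.009, -0.78, -0.625, 0.808], [0.0, 0.0, 0.0, 1.0]]
0.1 [ 2.30300821e-01  9.73119295e-01 -5.52666900e-04 -2.51450448e-04]
```

View pics/top0.png

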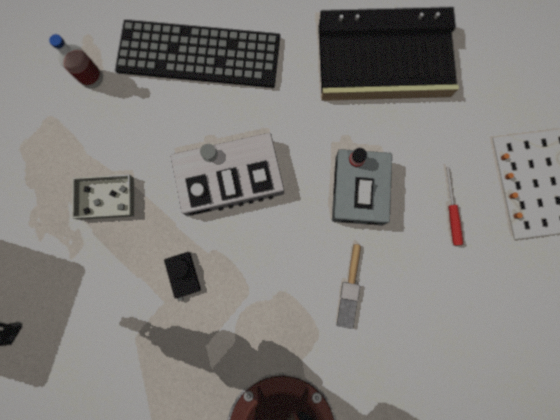

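View pics/scene0.png

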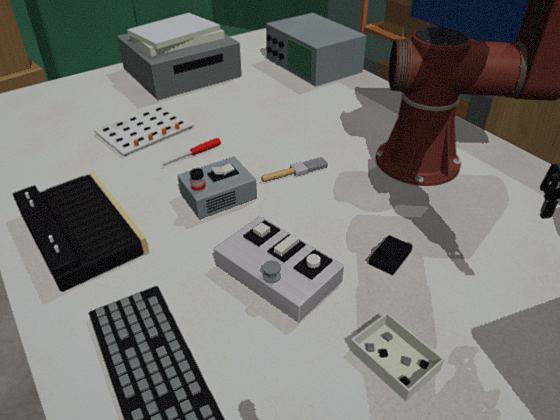

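The top view shows the test box at about (228,172) and the power unit at about (363,187). From left to right the buttons are round (197,190), bar (229,183) and square (260,176). The rocker is at (365,193). I'll enlarge both views.

```bash
python3 - <<'E'
import cv2,numpy as np
t=cv2.imread("pics/top0.png");s=cv2.imread("pics/scene0.png")
a=cv2.resize(t[130:220,170:290],None,fx=6,fy=6,interpolation=cv2.INTER_CUBIC)
cv2.imwrite("pics/c1.png",a)
a=cv2.resize(t[145:225,325:400],None,fx=6,fy=6,interpolation=cv2.INTER_CUBIC)
b=cv2.resize(s[155:215,175:260],None,fx=4,fy=4,interpolation=cv2.INTER_CUBIC)
c=np.zeros((480,800,3),np.uint8);c[:,:450]=a;c[:240,455:795]=b
cv2.imwrite("pics/c2.png",c)
E
```

```text
(no output)
```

View pics/c1.png

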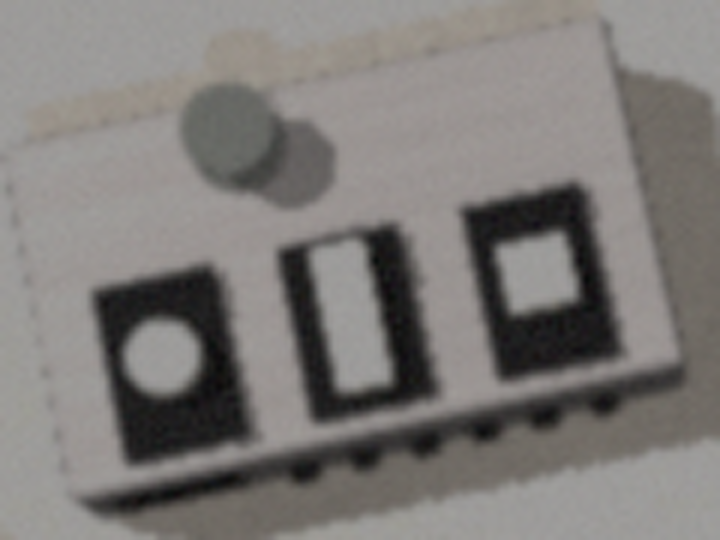

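View pics/c2.png

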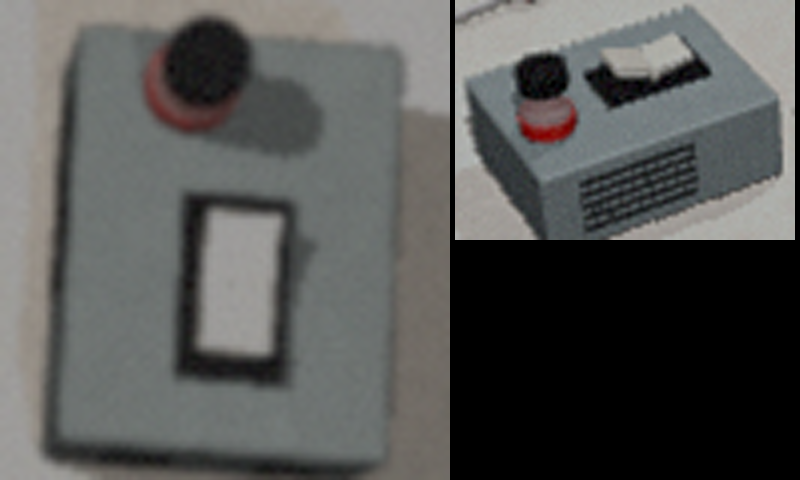

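Round top is at crop pixel (163,355), the bar's centre at (351,315) and the square's at (538,272). The rocker bezel spans (175–297, 193–383) in the second crop. The glue jar cap is at (207,62), close behind the rocker.

```bash
python3 - <<'E'
from h import *
import pickle
s=pickle.load(open("top.pkl","rb"))
def P(c,z,o): return at_z(s,o[0]+(c[0]+.5)/6-.5,o[1]+(c[1]+.5)/6-.5,z)
A=(170,130);B=(325,145)
for n,c,z,o in [("round",(163,355),.079,A),("bar",(351,315),.079,A),("square",(538,272),.079,A),
 ("boxRL",(12,143),.06,A),("boxRR",(605,20),.06,A),("boxFR",(682,365),.06,A),("boxFL",(82,497),.06,A),("reeltop",(230,128),.088,A),
 ("uRL",(82,25),.07,B),("uRR",(403,48),.07,B),("uFR",(385,455),.07,B),("uFL",(50,445),.07,B),
 ("bz1",(185,193),.076,B),("bz2",(297,200),.076,B),("bz3",(287,383),.076,B),("bz4",(175,377),.076,B),("glue",(207,62),.12,B),
 ("rk rear",(245,210),.096,B),("rk front",(234,355),.085,B)]:
  print(n,np.round(P(c,z,o)[:2],4))
E
```

```text
round [0.5525 0.21  ]
bar [0.5699 0.1372]
square [0.5887 0.0646]
boxRL [0.6422 0.2794]
boxRR [0.6987 0.0417]
boxFR [0.5566 0.0075]
boxFL [0.4986 0.2428]
reeltop [0.6419 0.1866]
uRL [ 0.6591 -0.1222]
uRR [ 0.6523 -0.2503]
uFR [ 0.4883 -0.24  ]
uFL [ 0.4895 -0.1098]
bz1 [ 0.5897 -0.1619]
bz2 [ 0.5878 -0.2059]
bz3 [ 0.5149 -0.2011]
bz4 [ 0.5164 -0.1576]
glue [ 0.6302 -0.1632]
rk rear [ 0.5787 -0.1816]
rk front [ 0.5239 -0.1789]
```

```bash
cat >> h.py <<'E'
def down(yaw):
    a=(np.pi/2+yaw/2); return [np.cos(a),np.sin(a),0,0]
def press(x,y,z_top,z_end,guard=18):
    bot.line_to([x,y,z_top])
    f0=bot.get_contact_force()
    g=bot.line_to([x,y,z_end],v=0.03,guard=guard)
    print("guard",g,"tcp",np.round(bot.get_position(),4),"df",np.round(np.subtract(bot.get_contact_force(),f0),1))
    bot.sleep(0.2)
    print("df",np.round(np.subtract(bot.get_contact_force(),f0),1))
    bot.line_to([x,y,0.19]); print("t",bot.get_time())
E
python3 - <<'E'
from h import *
bot.set_gripper(0.0)
bot.move_to([.574,-.183,.21],down(-.055))
print(bot.get_time(),np.round(bot.get_position(),4),bot.get_finger_gap())
press(.574,-.183,.122,.096)
E
```

```text
3.625 [ 0.5742 -0.1823  0.2101] -0.0002474555918780173
guard True tcp [ 0.575  -0.1833  0.1019] df [-1.6  1.   8.8]
df [-2.2  1.4  8.3]
t 5.9917
```

The guard stopped the move with the tip at 85 mm, which is the rocker's stop height. I'll move clear and check with a picture.

```bash
python3 - <<'E'
from h import *
bot.move_to([.5525,.21,.19],down(.244))
s=bot.snapshot("scene")["image"][:,:,::-1]; t=bot.snapshot("top")["image"][:,:,::-1]
c=np.zeros((480,800,3),np.uint8)
c[:,:450]=cv2.resize(t[145:225,325:400],None,fx=6,fy=6,interpolation=cv2.INTER_CUBIC)
c[:240,455:795]=cv2.resize(s[155:215,175:260],None,fx=4,fy=4,interpolation=cv2.INTER_CUBIC)
c[244:480,455:795]=cv2.resize(s[190:308,205:375],None,fx=2,fy=2)
cv2.imwrite("pics/c3.png",c); print(bot.get_time(),bot.get_position())
E
```

```text
7.55 [0.55298494 0.20884935 0.18991019]
```

View pics/c3.png

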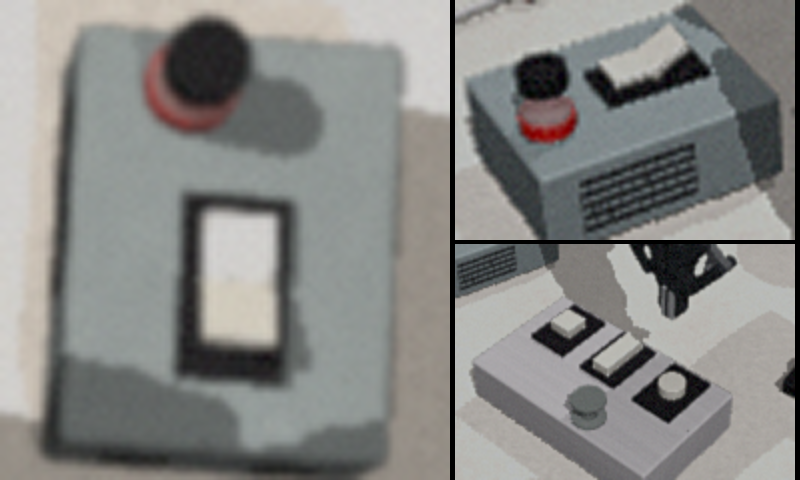

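The rocker's front end is now raised and its rear is level, so it is on, and the jar hasn't moved. The fingertips (672,312) sit directly above the round button (672,385). Pressing the round button, then the bar.

```bash
python3 - <<'E'
from h import *
press(.5525,.21,.105,.083)
if bot.get_position()[2]>.15:
    bot.line_to([.57,.1372,.19])
    press(.57,.1372,.105,.083)
bot.move_to([.40,.40,.25],down(.244))
s=bot.snapshot("scene")["image"][:,:,::-1]; t=bot.snapshot("top")["image"][:,:,::-1]
c=np.zeros((600,800,3),np.uint8)
c[:472,:680]=cv2.resize(s[190:308,205:375],None,fx=4,fy=4,interpolation=cv2.INTER_CUBIC)
cv2.imwrite("pics/c4.png",c[:480]); cv2.imwrite("pics/t4.png",t)
E
```

```text
guard True tcp [0.5532 0.2101 0.0881] df [-3.4 -0.7  9.9]
df [-2.6 -0.1  8.4]
t 9.9
guard True tcp [0.5707 0.1372 0.0881] df [-3.1 -1.   9.2]
df [-2.1 -1.3  7.8]
t 12.9
```

View pics/c4.png

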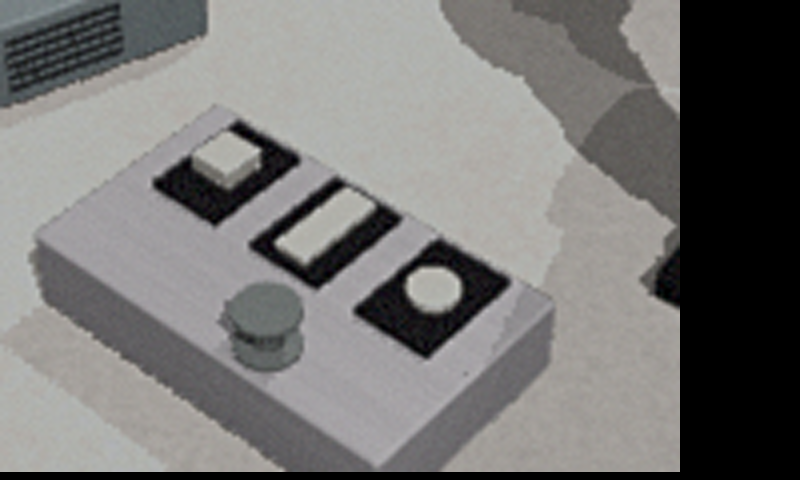

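View pics/t4.png

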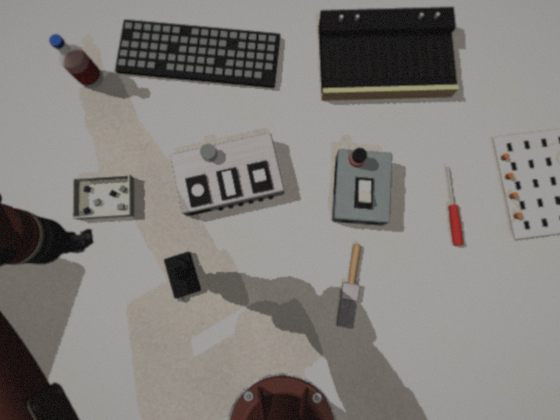

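The round button (433,288) and the bar (325,228) are in, and the square (227,158) is still out. In the top view the bystanders are where they started and the arm is clear.

```bash
python3 -c "
from rig import bot
print(bot.job_done())"
```

```text
the job is handed in; nothing more can be done
None
```

I pushed the rocker, then the round button, then the bar, each down to its stop. The last pictures show the square button still out and the bystanders where they started. I've handed the job in, but the hand-in call returned no verdict.

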